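Set the leaf template's turntable to 60 for the next petal

ROBOT

A 7-joint arm with a two-finger parallel gripper is mounted at the origin on the work surface. World frame = base frame: x ahead of the robot, y to its left, z up, the work surface at z = 0. Lengths are in m, angles in rad, forces in N, time in s.
With the tool pointing down it reaches from about 0.425 to 0.95 m from the base axis. Payload 4.7 kg.
Tool frame: the origin (TCP) lies on the centre line of the jaws, within the pads' length; the fingertips stand robot.nose_length ahead of it and the grasp point (between the pads) lies 8 mm behind it (robot.nose_length is the distance from the TCP to the fingertips, in m); z points along the fingers, x is the direction in which the jaws open and shut, and the axes are right-handed (so a half turn about z gives the same grasp; the last joint's range is limited). The gripper opens to 85 mm and grips with 20 to 120 N. Pads are 22 mm wide; open, the fingers measure 114 mm over their backs; the gripper's body (76 mm by 85 mm) begins 54 mm behind the grasp point. The pads swing forward as they close: fully open they stand 13 mm farther back than shut.
Start: joints at [-1.296, 0.469, -0.049, 1.532, 0.024, 1.141, -0.082], TCP at [0.202, 0.644, 0.242] pointing down, gripper open.
Joint ranges: [-2.59, 2.59], [-0.33, 1.99], [-1.39, 1.29], [0.1, 2.45], [-1.04, 4.18], [0.21, 1.99], [-2.66, 2.66]. Speed limits (rad/s): [2.57, 2.57, 3.14, 3.14, 3.14, 3.14, 3.14].

INTERFACE

Orientations are given as [roll, pitch, yaw] about the fixed x, y, z axes, in that order (R = Rz(yaw) Ry(pitch) Rx(roll)).
In Python, from plant import robot gives the robot as it stands. Calls block until the motion is done:
- robot.goto(position, orientation): joint-space move of the TCP to a pose.
- robot.move_straight(position, vel=0.15, attitude=None, contact_N=None): straight line of the TCP; attitude=None keeps the orientation; vel is the mean speed in m/s. With contact_N (N) it stops when the force on the tool has changed by that much, and returns True; else False.
- robot.move_joints(angles): joint-space move.
- robot.grip(opening, strength=None): opening from 0.0 (shut) to 1.0 (fully open); strength is the grip in N (None keeps the last); returns when the fingers have stopped.
- robot.sleep(seconds).
- robot.inverse_kinematics(position, orientation): joint angles nearest the present ones, or None.
- robot.sense(): the state.
- robot.grab_frame(name): name is "scene" or "side" or "wrist"; returns a dict with "image" (480x640x3 uint8, red, green, blue), "range_z" (480x640 float32, m along the optical axis (not along the pixel's ray), 0 where there is no reading), "fx", "fy", "cx", "cy" (pixels), "dist_coeffs" ([k1, k2, p1, p2, k3] as OpenCV has them; the pictures are not rectified), "R" (3x3) and "t" (3): a world point X has camera coordinates R X + t. Camera axes: x right, y down, z forward; pixel columns grow to the right and rows downward; lengths in m; the calibration is good to about 2 mm. A picture is of the moment at which its call begins.
A pose or a line that the arm cannot do raises robot.IKError and nothing moves.
- robot.close_job(): hands the job in, once; it reports no verdict.
The state is a dict: "t": time; "joint_pos": joint angles; "joint_velocities": joint speeds; "effort": joint torques, N m; "tcp_pos": TCP position; "tcp_rot": TCP orientation; "wrist_force": force on the tool from outside, world axes, zero at the start; "torque": the same for the moment, N m; "opening": opening from 0.0 (shut) to 1.0 (fully open).
Only numpy, scipy, OpenCV 4.12 (cv2) and the standard library are available. Lean on these libraries where they do the work, as an engineer would, in place of code of your own. Each camera call takes 0.05 s, during which the arm holds its last target.

TASK

The next petal of the rosette has to be marked at 60 degrees: turn the larger turntable, the one carrying the leaf-shaped template, until its scale reads 60 against the index line on its base, then let go of it. Leave the smaller turntable with the round template as it is set.

Things in the scene. Friction and masses are not known exactly. Their poses are not given: they have to be found in the camera images.
- leaf_dial (a joint): Larger turntable, a white dial 116 mm across. Value = scale reading in rad (60 is 1.047), growing as the dial turns clockwise seen from above; stops at 0 and 2.094 (120). Ticks: short every 10 degrees, long thick every 30, counted anticlockwise seen from above from the 0 end, which has a small brass stud; the long ticks are 0, 30, 60, 90, 120. Stays where left; friction about 0.06 N m.
- leaf_dial_grip (a point): Its grip: an upright dark wooden bar 56 mm long, 14 mm thick, 34 to 70 mm above the table, across the dial's centre on a flat leaf-shaped wooden template 80 mm long (top at 34 mm; dial top at 30 mm). The point is on the turning axis, 56 mm above the table. x runs along the bar to the leaf's point and the 0 mark, y across its thickness, z up; turns with the dial.
- leaf_dial_index (a point): Its index line: black, 2.5 mm wide, 11 mm long, on a small block at the dial's rim, on a square aluminium base (144 mm, 18 mm high, fixed to the table). The point is the line's inner end, 60 mm from the turning axis, 30 mm above the table; x points outwards along the line, z up. The tick in line with it is the reading.
- round_dial_zero (a point): 0 mark of the smaller turntable, to be left alone: white dial 84 mm across on a round base 112 mm across, round wooden template, grip bar 38 mm long, 14 mm thick, up to 70 mm above the table. The point is on the dial, 30 mm above the table, 35 mm from its turning axis; x points outwards from that axis, z up. It turns as easily as the larger one.
Not all that is in view belongs to the job. What is shaped like the part that bears leaf_dial but purple is not meant.

How it is judged:
By the outcome, as a careful person would: the job done as asked, in the order asked, and still so for the second after the job is handed in, with the robot touching nothing.
It also fails if it takes over 27 s, if anything falls off the work surface, if the arm or the gripper's body presses on something with over 40 N, if the wrist force passes 120 N, or if a joint passes its speed limit or range.

## Working session

There is one attempt and no reset: what is moved stays moved. The work goes in short steps, each a Python script; the robot and the scene stay as the last script left them, time stands still between calls to the robot, and variables do not carry over. Pictures are saved under pics/ and viewed, and the job is handed in when it is done.

```bash
ls; mkdir -p pics; python3 - <<'E'
from plant import robot
import cv2,pickle
s=robot.sense();print(s['t'],s['tcp_pos'],s['tcp_rot'],robot.nose_length)
for n in("scene","side","wrist"):
    f=robot.grab_frame(n);pickle.dump(f,open(f'f_{n}.pkl','wb'))
    cv2.imwrite(f'pics/{n}0.png',f['image'][:,:,::-1])
    print(n,f['R'],f['t'],f['fx'],f['cx'],f['cy'],f['dist_coeffs'])
E
```

```text
pics
0.0 [0.20176236 0.64355667 0.24125768] [3.14151898e+00 1.96106606e-03 1.26700214e+00] 0.011
scene [[ 0.73507263  0.67781798  0.01519935]
 [ 0.57580371 -0.61229199 -0.54180127]
 [-0.3579362   0.40701512 -0.84036919]] [-0.19533627 -0.333439    1.68211833] 552.4794612814741 306.510662049879 242.2178900798545 [-0.12862213  0.          0.          0.          0.        ]
side [[ 0.77422389 -0.63283265  0.01001073]
 [-0.35250863 -0.44429688 -0.82361274]
 [ 0.52565677  0.63413179 -0.56706423]] [-0.4849966   0.13256536  1.02628205] 465.90896232622276 319.7064927951353 238.427394340186 [-0.08566419  0.          0.          0.          0.        ]
wrist [[ 0.29871768  0.95433903 -0.00218312]
 [ 0.91328082 -0.28520077  0.29082411]
 [ 0.27692217 -0.08886811 -0.95677404]] [-0.67324982 -0.03904928  0.38030792] 402.5200187284388 311.90222600943946 242.41425587433446 [-0.05557746  0.          0.          0.          0.        ]
```

View pics/scene0.png

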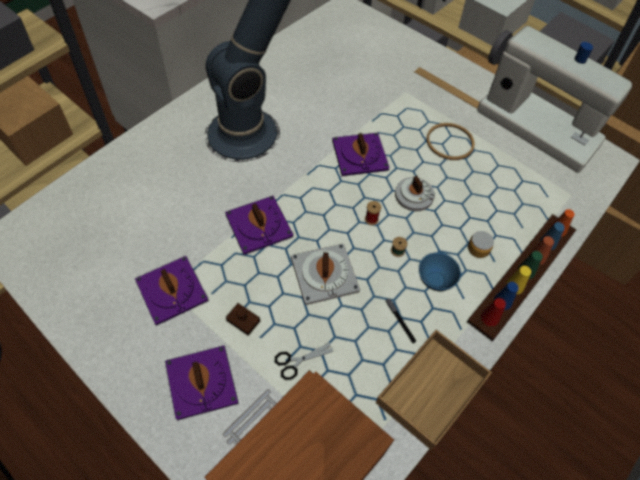

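View pics/side0.png

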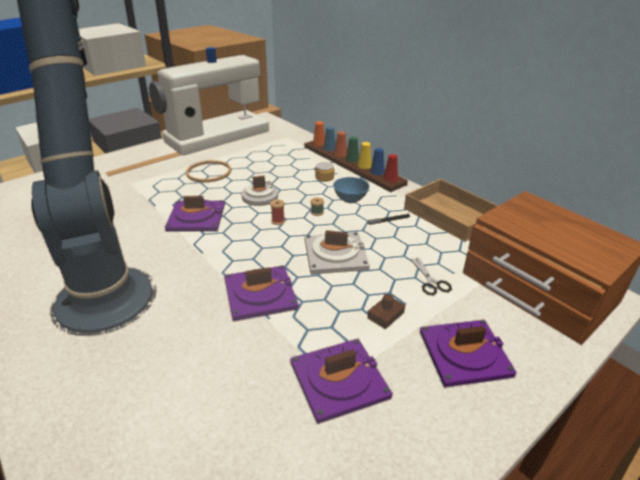

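View pics/wrist0.png

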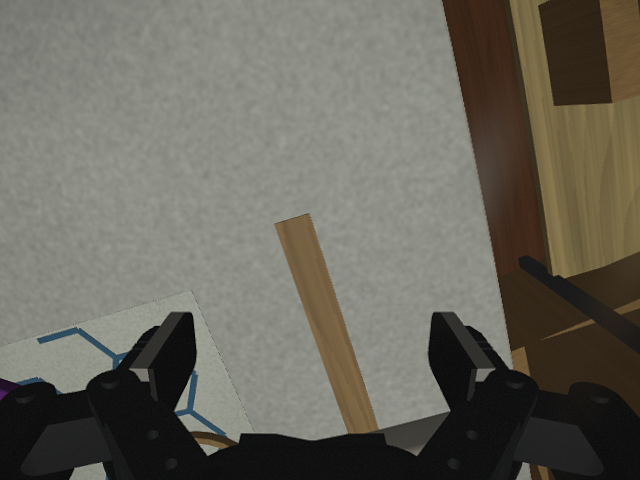

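The aluminium-base turntable is at scene (325,270) and side (335,245). It has a white dial and a leaf template, so it fits the description. Four similar units, at scene (360,153), (258,222), (170,288) and (200,380), are purple and are not meant. The small round dial at scene (415,190) must be left alone. I'll confirm this in an enlarged, undistorted crop.

```bash
cat > h.py <<'E'
import numpy as np,cv2
def KD(f): return np.array([[f['fx'],0,f['cx']],[0,f['fy'],f['cy']],[0,0,1]]),np.array(f['dist_coeffs'])
def cast(f,px,z):
    K,D=KD(f);p=cv2.undistortPoints(np.array(px,float).reshape(-1,1,2),K,D).reshape(-1,2)
    d=np.c_[p,np.ones(len(p))]@f['R'];c=-f['R'].T@f['t']
    return c+d*((z-c[2])/d[:,2])[:,None]
def proj(f,X):
    K,D=KD(f);return cv2.projectPoints(np.array(X,float).reshape(-1,1,3),cv2.Rodrigues(f['R'])[0],f['t'],K,D)[0].reshape(-1,2)
def top(f,c,half,z,n=600):
    # orthophoto at plane z: col -> x, row -> -y
    g=np.linspace(-half,half,n);X,Y=np.meshgrid(c[0]+g,c[1]-g)
    p=proj(f,np.c_[X.ravel(),Y.ravel(),np.full(X.size,z)]).astype(np.float32)
    return cv2.remap(f['image'],p[:,0].reshape(n,n),p[:,1].reshape(n,n),cv2.INTER_CUBIC)
E
python3 - <<'E'
import pickle,cv2,numpy as np
from h import *
S=pickle.load(open('f_scene.pkl','rb'));D=pickle.load(open('f_side.pkl','rb'))
c=cast(S,[[325,270]],.03)[0];print(c,cast(D,[[336,245]],.03),cast(S,[[415,192]],.03),cast(D,[[259,192]],.03))
a=S['image'][220:320,270:380];b=D['image'][210:290,285:395]
cv2.imwrite('pics/crop.png',np.hstack([cv2.resize(a,(400,364),interpolation=2),cv2.resize(b,(400,364),interpolation=2)])[:,:,::-1])
E
```

```text
[ 0.51440124 -0.20164468  0.03      ] [[ 0.51355339 -0.20126765  0.03      ]] [[0.53147845 0.15731292 0.03      ]] [[0.51264937 0.14401906 0.03      ]]
```

View pics/crop.png

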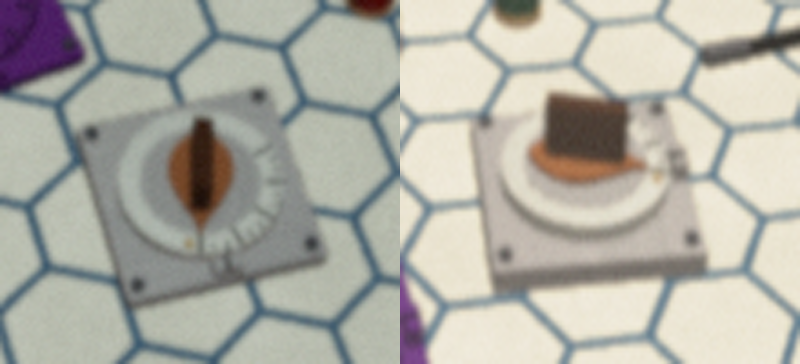

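The crop confirms the aluminium base, white dial and leaf template. The leaf's point, the brass stud and the index block are at the lower end of the left crop. Next I'll take a wrist-camera look from above.

```bash
python3 - <<'E'
import pickle,cv2,numpy as np
from h import *
from plant import robot
from scipy.spatial.transform import Rotation as Ro
W=pickle.load(open('f_wrist.pkl','rb'))
s=robot.sense();T=Ro.from_euler('xyz',s['tcp_rot']).as_matrix()
cw=-W['R'].T@W['t'];print('cam in tcp',T.T@(cw-s['tcp_pos']),'fwd',T.T@W['R'][2])
off=T.T@(cw-s['tcp_pos']);fw=T.T@W['R'][2]
c=np.array([.514,-.2015,.03])
for yaw in np.arange(-3,3.2,.4):
    R=Ro.from_euler('xyz',[np.pi,0,yaw]).as_matrix()
    zt=.22
    cam=R@off; f=R@fw
    h=zt+cam[2]-.03
    p=c-f*(h/-f[2])-cam; p[2]=zt
    q=robot.inverse_kinematics(p,[np.pi,0,yaw])
    print(round(yaw,2),p.round(3),None if q is None else np.round(q,2))
E
```

```text
cam in tcp [-0.00072376 -0.07352208 -0.13221783] fwd [-5.80079362e-04  2.90765378e-01  9.56794209e-01]
-3.0 [ 0.517 -0.226  0.22 ] [-0.47  0.5   1.12  1.87 -0.51  1.09 -2.15]
-2.6 [ 0.526 -0.223  0.22 ] [-0.47  0.52  1.12  1.85 -0.52  1.1  -1.75]
-2.2 [ 0.533 -0.217  0.22 ] [-0.48  0.53  1.12  1.84 -0.53  1.11 -1.36]
-1.8 [ 0.538 -0.208  0.22 ] [-0.42  0.47  0.98  1.84 -0.44  1.07 -1.07]
-1.4 [ 0.538 -0.198  0.22 ] [-0.45  0.47  1.    1.85 -0.45  1.07 -0.68]
-1.0 [ 0.535 -0.189  0.22 ] [-0.47  0.46  1.    1.86 -0.44  1.07 -0.3 ]
-0.6 [ 0.529 -0.182  0.22 ] [-0.48  0.43  0.98  1.88 -0.41  1.05  0.07]
-0.2 [ 0.52  -0.178  0.22 ] [-0.48  0.4   0.96  1.9  -0.38  1.04  0.44]
0.2 [ 0.51  -0.177  0.22 ] [-0.47  0.37  0.94  1.92 -0.35  1.02  0.82]
0.6 [ 0.501 -0.181  0.22 ] [-0.45  0.35  0.92  1.93 -0.33  1.01  1.21]
1.0 [ 0.494 -0.188  0.22 ] [-0.43  0.34  0.9   1.94 -0.31  1.01  1.61]
1.4 [ 0.49  -0.196  0.22 ] [-0.42  0.34  0.91  1.94 -0.32  1.01  2.03]
1.8 [ 0.49  -0.206  0.22 ] [-0.44  0.37  0.97  1.94 -0.35  1.02  2.49]
2.2 [ 0.494 -0.215  0.22 ] [ 0.97  0.38 -0.8   1.85  0.31  1.05  2.24]
2.6 [ 0.501 -0.222  0.22 ] [ 1.2   0.54 -1.17  1.82  0.55  1.15  2.44]
3.0 [ 0.51  -0.226  0.22 ] [-0.47  0.49  1.12  1.88 -0.5   1.08 -2.44]
```

```bash
python3 - <<'E'
import pickle,cv2,numpy as np
from h import *
from plant import robot
robot.goto([.498,-.183,.22],[np.pi,0,.75])
s=robot.sense();print(s['t'],s['tcp_pos'],s['joint_pos'])
f=robot.grab_frame('wrist');pickle.dump(f,open('f_w1.pkl','wb'))
cv2.imwrite('pics/w1.png',f['image'][:,:,::-1])
cv2.imwrite('pics/w1top.png',top(f,(.514,-.2015),.09,.03)[:,:,::-1])
E
```

```text
3.2333 [ 0.49845609 -0.18218408  0.21989318] [-0.44592469  0.34471761  0.90791262  1.93844306 -0.32018118  1.00956841
  1.3587689 ]
```

View pics/w1.png

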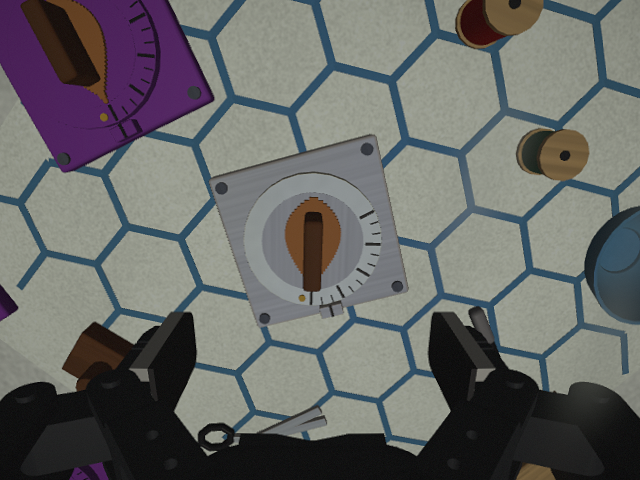

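View pics/w1top.png

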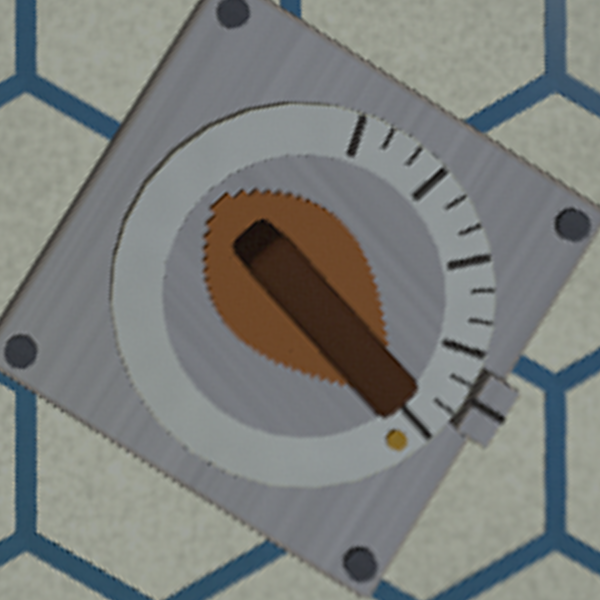

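The wrist view shows the target's dial centred near (313,238), with its index block at (331,311), the 0 tick and brass stud at (310,297)/(302,298), and the ticks running anticlockwise from there. In the rectified view the dial centre is about (303,295). I'll measure it in polar form.

```bash
cat > meas.py <<'E'
from h import *
def measure(f,c0,out=None):
    half,n=.09,900;sc=2*half/(n-1)
    im=top(f,c0,half,.03,n);hsv=cv2.cvtColor(im,cv2.COLOR_RGB2HSV);g=im.mean(2)
    # refine centre: radial outer rim of the white dial (bright->darker) 
    def prof(c,r,a): 
        col=(c[0]+r*np.cos(a)-c0[0]+half)/sc;row=(c0[1]-c[1]-r*np.sin(a)+half)/sc
        return cv2.remap(g.astype(np.float32),col.astype(np.float32),row.astype(np.float32),1)
    c=np.array(c0,float)
    A=np.radians(np.arange(0,360,.25));rr=np.arange(.050,.066,.0002)
    for _ in range(4):
        P=cv2.GaussianBlur(prof(c,*np.meshgrid(rr,A)),(5,5),0)
        G=np.diff(P,axis=1);k=G.argmin(1);ok=G.min(1)<-3
        r=rr[k]+.0001;ok&=abs(r-.058)<.003
        pts=np.c_[c[0]+r*np.cos(A),c[1]+r*np.sin(A)][ok]
        M=np.c_[2*pts,np.ones(len(pts))];x=np.linalg.lstsq(M,(pts**2).sum(1),rcond=None)[0]
        for _ in range(3):
            res=np.hypot(*(pts-x[:2]).T)-np.sqrt(x[2]+x[:2]@x[:2]);kk=abs(res)<.0012
            x=np.linalg.lstsq(M[kk],(pts[kk]**2).sum(1),rcond=None)[0]
        c=x[:2]
    R=np.sqrt(x[2]+c@c);print('centre',c.round(5),'R',R.round(5),kk.sum())
    A=np.radians(np.arange(-180,180,.1))
    def peaks(r0,r1,name,th):
        P=prof(c,*np.meshgrid(np.arange(r0,r1,.0003),A)).mean(1);d=np.median(P)-P
        from scipy.signal import find_peaks
        pk,_=find_peaks(d,height=th,distance=30)
        o=[]
        for i in pk:
            w=np.arange(i-22,i+23)%len(A);v=np.clip(d[w]-d[i]*.4,0,None);o.append((round(float((np.arange(-22,23)*v).sum()/v.sum()*.1+np.degrees(A[i])),2),round(float(d[i]))))
        print(name,o);return o
    peaks(.0525,.0565,'ticks',18);peaks(.0615,.070,'index',18)
    return c
E
python3 - <<'E'
import pickle
from meas import *
f=pickle.load(open('f_w1.pkl','rb'));c=measure(f,(.5151,-.2002))
# bar top contour at z=.07
im=top(f,(.515,-.2),.06,.07,600);h=cv2.cvtColor(im,cv2.COLOR_RGB2HSV)
cv2.imwrite('pics/bar.png',im[:,:,::-1])
E
```

```text
centre [ 0.51511 -0.20023] R 0.05752 1244
ticks [(-57.39, 32), (-48.28, 123), (-38.28, 70), (-28.29, 73), (-18.31, 118), (-8.36, 82), (1.64, 89), (11.66, 116), (21.63, 99), (31.59, 97), (41.68, 129), (51.59, 105), (61.62, 105), (71.6, 116)]
index [(-32.02, 95), (-18.67, 21)]
```

View pics/bar.png

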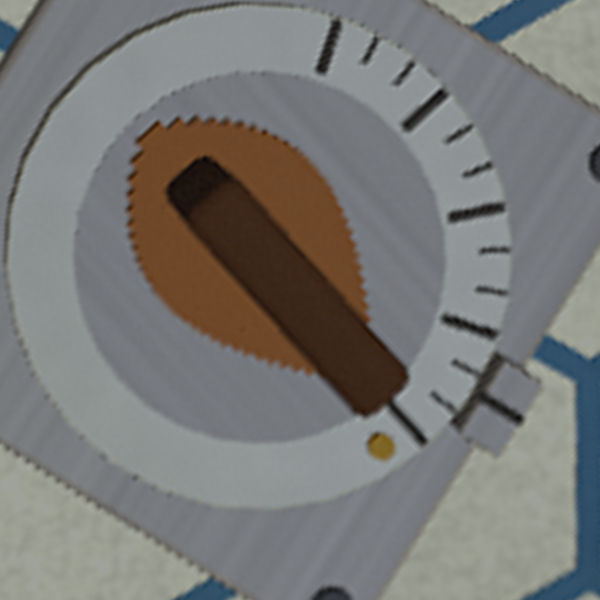

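The scale reads -32.0 - (-48.3) = 16.3°, so the dial must turn 43.7° clockwise. I'll grip the bar at yaw 41.7° and turn joint 7 alone.

```bash
python3 - <<'E'
import pickle
from meas import *
from plant import robot
y=np.radians(41.7);x,yy=.5151,-.2002
robot.goto([x,yy,.13],[np.pi,0,y])
print(robot.move_straight([x,yy,.050],vel=.08,contact_N=8))
s=robot.sense();print(s['t'],s['tcp_pos'],s['wrist_force'])
robot.grip(0.0,40)
s=robot.sense();print(s['t'],s['tcp_pos'],s['tcp_rot'],s['wrist_force'],s['torque'],s['opening'])
f=robot.grab_frame('wrist');cv2.imwrite('pics/grip.png',f['image'][:,:,::-1])
E
```

```text
False
4.8917 [ 0.51546422 -0.20045636  0.05044529] [ 0.02448198 -0.25217201  0.05088157]
5.5417 [ 0.51540459 -0.19994117  0.05019619] [-3.14157444e+00 -6.13249307e-04  7.28034743e-01] [0.08156062 1.85154191 1.85395039] [0.19019379 0.0484102  0.0107528 ] 0.15627103238195333
```

View pics/grip.png

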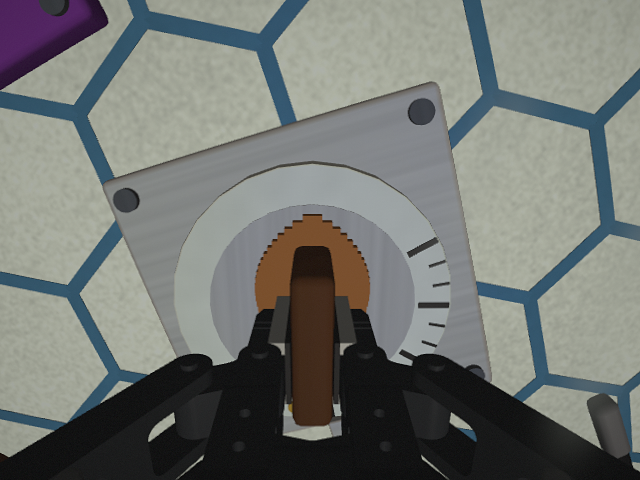

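The picture shows the bar at (313,335) held squarely between both pads. I'll turn it now, release, rise and measure.

```bash
python3 - <<'E'
import pickle
from meas import *
from plant import robot
s=robot.sense();q=np.array(s['joint_pos'])
print(np.degrees(s['tcp_rot'][2]))
for fr in (.5,1):
    p=q.copy();p[6]-=np.radians(43.7)*fr
    robot.move_joints(p)
    s=robot.sense();print(s['t'],np.degrees(s['tcp_rot'][2]),s['tcp_pos'],s['wrist_force'],s['torque'])
robot.sleep(.2);print(np.degrees(robot.sense()['tcp_rot'][2]))
robot.grip(.6)
s=robot.sense();print(s['wrist_force'],s['opening'])
robot.move_straight([.5151,-.2002,.12],vel=.12)
yw=s['tcp_rot'][2]
robot.goto([.515,-.178,.22],[np.pi,0,yw])
f=robot.grab_frame('wrist');pickle.dump(f,open('f_w2.pkl','wb'));print(robot.sense()['t'])
cv2.imwrite('pics/w2.png',f['image'][:,:,::-1]);measure(f,(.5151,-.2002))
cv2.imwrite('pics/w2top.png',top(f,(.5151,-.2002),.09,.03)[:,:,::-1])
E
```

```text
41.708174763295865
6.0417 19.992269705735204 [ 0.51506693 -0.2001192   0.05020413] [-1.29933282  0.68437737  1.65521933] [ 0.02649337  0.24223092 -0.02010986]
6.4917 -1.804249284725733 [ 0.51472158 -0.20015419  0.05017248] [-3.00045227 -0.15346761  3.60788679] [-0.01990517  0.5969849  -0.03668124]
-1.9014900432392565
[ 0.05763141 -0.16157216 -0.6560818 ] 0.6014573282852154
8.4167
centre [ 0.51506 -0.2003 ] R 0.05755 1275
ticks [(-100.78, 36), (-91.88, 143), (-81.99, 76), (-72.01, 83), (-61.94, 135), (-51.99, 95), (-42.03, 96), (-31.96, 130), (-22.02, 109), (-12.02, 105), (-1.96, 131), (8.06, 104), (18.07, 114), (28.11, 122)]
index [(-32.15, 104), (-22.42, 55)]
```

View pics/w2top.png

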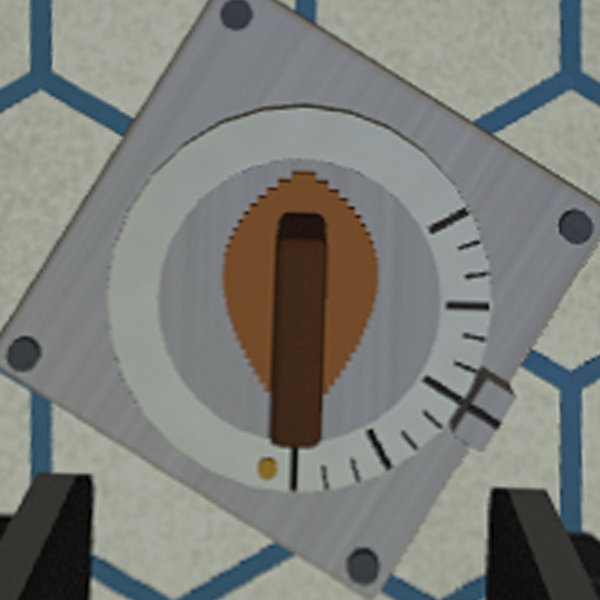

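The 60 tick, third long tick from the stud, lies at -31.96° and the index at -32.15°, so the scale reads 59.8°. I'll check that the small dial is undisturbed, then hand in.

```bash
python3 - <<'E'
import pickle
from h import *
from plant import robot
for n,sl in (('scene',np.s_[165:215,385:445]),('side',np.s_[165:210,235:285])):
    a=pickle.load(open(f'f_{n}.pkl','rb'))['image'][sl].astype(float);b=robot.grab_frame(n)['image'][sl].astype(float)
    print(n,abs(a-b).mean(),abs(a-b).max())
robot.close_job();print(robot.sense()['t'])
E
```

```text
scene 7.941777777777777 18.0
side 4.113333333333333 13.0
the job is handed in; nothing more can be done
the job is handed in; nothing more can be done
```

The larger turntable, with the leaf template, now reads about 59.8° against its index line, up from 16.3°. I gripped its bar, turned it 43.7° clockwise, let go and raised the arm clear, then handed the job in at about 8.5 s.

- **Reading:** the final wrist picture put the 60 tick at -31.96° and the index line at -32.15°, so it is about 0.2° off. Forces on the tool stayed under 5 N in every reading I took.
- **Smaller turntable:** the arm never went down near it. Comparing its area before and after in both fixed cameras, every pixel differed by at most 18 of 255 (scene) and 13 of 255 (side). The average differences were 7.9 and 4.1. I take that as brightness change or noise rather than movement, but I did not measure its scale.

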